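# Open a clamped spacer magazine and reject the short block

### The job

On the spacer magazine, loosen the thumb screw on the shaft collar by about a quarter turn anticlockwise, then slide the collar with its keeper bar all the way to the far end of its rod and leave it there. Take out the one block that is shorter than the other two and set it down, without letting it fall, flat on the floor of the narrow reject channel, lying crosswise from wall to wall. Leave the two longer blocks in their pockets.

Things in the scene. Friction and masses are not known exactly. Their poses are not given: they have to be found in the camera images.
- magazine: Fixed grey steel base. Origin: middle of the block row at bench level; y along the row and the rod, x from row to rod. Pockets at y = -34, 0, +34 mm (x = 0), floor 8 mm up, dividers and cheeks up to 34 mm; open at both x ends for fingers, no finger room along y. A 14 mm rod runs along y at x = 100 mm, axis 42 mm up, posts at y = -55 and +163 mm, 60 mm high.
- collar (a joint): Slide of the steel shaft collar (34 mm across, 24 mm wide) on the rod, m, along magazine +y: 0 closed, 0.125 far stop. It carries a flat keeper bar over the middle of the row (14 mm wide, 86 mm along y, centred on the collar's y, 44 to 49 mm above the bench). Clamped by the screw; loosened, it slides with about 2 N, stays where left and may be dragged by the screw's head.
- collar_centre (a point): Centre of the shaft collar on the rod axis, 42 mm above the bench; axes as the magazine's.
- screw (a joint): Angle of the thumb screw on the collar, rad: 0 tight, grows anticlockwise seen from above, stop at 2.0. The collar is clamped below about 0.9 and free from 1.1 on. Stiff at first (up to about 0.4 N m, more if turned fast); stays where left.
- screw_head (a point): Centre of the thumb screw's flat bar head: 36 mm long (its y), 10 mm thick (its x), 22 mm high; this point is about 95 mm above the bench, with only a thin stem and 16 mm boss under the bar, down to the collar's top at 65 mm. Turns with the screw: at angle 0 its y is the magazine's y.
- short_block_c (a point): Centre of the short block, the odd one: plain aluminium, 50 mm long (x), 26 mm wide (y), 30 mm high (z), about 110 g. Starts in any of the pockets, long side along magazine x, centre 23 mm above the bench, its top 6 mm under the keeper bar.
- long_block_a_c (a point): Centre of a full-length block of the same section, 64 x 26 x 30 mm, in another pocket.
- long_block_b_c (a point): Centre of the other full-length block, 64 x 26 x 30 mm, in the remaining pocket.
- channel: Reject channel: fixed steel trough 150 mm long (x), open at both ends; floor 4 mm above the bench, walls 58 mm apart (inner faces at y = -29 and +29 mm), tops at 45 mm. Origin: centre of its underside, at bench level. No room for fingers at the ends of a block lying crosswise: it goes in held by its 26 mm sides.
- mat: Black rubber set-down mat, 130 x 130 x 3 mm, fixed on the bench, clear of other things; a block can be put down here and taken again the other way. Origin: centre of its underside.
Mind the look-alikes: they are no part of the job. What is meant by the channel is not pink, and is the larger of those in its own colour.

How it is judged (in metres and radians):
On the way, in this order (a step that is already met when the one before it is completed fails the run):
1. the thumb screw is loosened by about a quarter turn (more than 1.1 rad) (value of joint screw above 1.1 rad), for 0.1 s.
2. the collar is slid to the far end of its rod (within 15 mm) (value of joint collar above 0.11 m), for 0.2 s.
At the end, for the whole second after the job is handed in: Screw loose (over 1.0 rad), collar within 15 mm of the rod's far end; short block at rest, flat on the channel floor, crosswise within 0.35 rad, centre within 70 mm (along) and 10 mm (across) of the channel's middle; both long blocks within 12 mm of their starts (value of joint collar above 0.11 m and value of joint screw above 1 rad and x of short_block_c in the frame of channel between -0.07 and 0.07 m and y of short_block_c in the frame of channel between -0.01 and 0.01 m and z of short_block_c in the frame of channel below 0.023 m and angle between short_block_c's own z axis and vertical below 0.1 rad and angle between the x axis of short_block_c and the y axis of channel, either way round below 0.35 rad and linear speed of short_block below 0.02 m/s and distance of each of long_block_a_c, long_block_b_c from where it was at the start of the episode below 0.012 m); the robot touches nothing.
It fails at once if a long block is taken out or shoved away (more than 30 mm) (distance of any of long_block_a_c, long_block_b_c from where it was at the start of the episode above 0.03 m).
It fails at once if the short block is dropped or thrown (over 0.5 m/s with no finger on it, a fall of more than 12 mm) (linear speed of short_block above 0.5 m/s and contact force between the fingers and short_block below 0.05 N).
It also fails if it takes over 72 s, if anything falls off the work surface, if the arm or the gripper's body presses on something with over 40 N, if the wrist force passes 120 N, or if a joint passes its speed limit or range.

### The arm

A 6-joint arm with a two-finger parallel gripper is mounted at the origin on the work surface. World frame = base frame: x ahead of the robot, y to its left, z up, the work surface at z = 0. Lengths are in m, angles in degrees, forces in N, time in s.
With the tool pointing down it reaches from about 0.4 to 0.825 m from the base axis. Payload 7 kg.
Tool frame: the origin (TCP) lies midway between the tips of the shut fingers; the grasp point (between the pads) lies 19 mm behind it; z points along the fingers, y is the direction in which the jaws open and shut (so a half turn about z gives the same grasp; the last joint's range is limited). The gripper opens to 88 mm and grips with 3 to 60 N. Pads are 19 mm wide; open, the fingers measure 130 mm over their backs; the gripper's body (78 mm by 193 mm) begins 47 mm behind the grasp point.
Start: joints at [-55.285, 20.546, 0.682, 0, -70.136, -16.507], TCP at [0.211, -0.641, 0.227] pointing down, gripper open.
Joint ranges: [-176.03, 176.03], [-82.01, 121.73], [-58.28, 71.71], [-173.87, 95.51], [-174.79, -0.11], [-173.66, 173.66]. Speed limits (degrees/s): [136.94, 136.94, 172.46, 180, 180, 180].

### API

Orientations are given as a 3x3 rotation matrix whose columns are the frame's x, y, z axes.
In Python, from rig import robot gives the robot as it stands. Calls block until the motion is done:
- robot.goto(position, orientation): joint-space move of the TCP to a pose.
- robot.servo_line(position, ori=None, speed=0.15): straight line of the TCP; ori=None keeps the orientation; speed is the mean speed in m/s.
- robot.movej(angles): joint-space move.
- robot.move_gripper(opening): opening from 0.0 (shut) to 1.0 (fully open); the grip force is fixed at half the most; returns when the fingers have stopped.
- robot.dwell(seconds).
- robot.ik(position, orientation): joint angles nearest the present ones, or None.
- robot.grab_frame(name): name is "scene" or "top" or "wrist"; returns (picture, depth): 400x640x3 uint8, red, green, blue; 400x640 float32, m along the optical axis (not along the pixel's ray), 0 where there is no reading.
- robot.camera_info(name): a dict with "vfov" (degrees; the focal length in pixels is half the picture's height over the tangent of half this angle, whatever the lens; pixels are square), "cx", "cy" (the principal point, pixels), "view" (4x4, takes a point from world to camera coordinates); the wrist camera has in their place "T_tool_cam" (4x4, takes a point from camera to tool coordinates, whose origin is the TCP and whose axes are the flange's). Camera axes: x right, y down, z forward; pixel columns grow to the right and rows downward; lengths in m; the calibration is good to about 2 mm. The wrist camera is an equidistant fisheye: a pixel r from the principal point sees the ray r / f radians off the axis. A picture is of the moment at which its call begins: read the wrist's pose just before it. camera_info takes no time and is no camera call.
A pose or a line that the arm cannot do raises robot.Unreachable and nothing moves.
- robot.job_done(): hands the job in, once; it reports no verdict.
Readings, each from a call of its own:
- robot.read_t(): time.
- robot.read_qpos(): joint angles.
- robot.read_qvel(): joint speeds.
- robot.read_effort(): joint torques, N m.
- robot.read_position(): TCP position.
- robot.read_tcp_rot(): TCP orientation.
- robot.read_force(): force on the tool from outside, world axes, zero at the start.
- robot.read_ft_torque(): the same for the moment, N m.
- robot.read_grip_width(): opening from 0.0 (shut) to 1.0 (fully open).
Only numpy, scipy, OpenCV 4.12 (cv2) and the standard library are available. Lean on these libraries where they do the work, as an engineer would, in place of code of your own. Each camera call takes 0.05 s, during which the arm holds its last target.

## Working session

There is one attempt and no reset: what is moved stays moved. The work goes in short steps, each a Python script; the robot and the scene stay as the last script left them, time stands still between calls to the robot, and variables do not carry over. Pictures are saved under pics/ and viewed, and the job is handed in when it is done.

```bash
ls; mkdir -p pics; cat > h.py <<'E'
import numpy as np, cv2
from rig import robot
def save(n,p): cv2.imwrite('pics/'+n,cv2.cvtColor(p,cv2.COLOR_RGB2BGR))
E
python3 - <<'E'
from h import *
for n in ('scene','top','wrist'):
    p,d=robot.grab_frame(n); save(n+'0.png',p); np.savez('pics/'+n+'0.npz',p=p,d=d)
    print(n,robot.camera_info(n), (d>0).mean())
print(robot.read_t(),robot.read_position(),robot.read_tcp_rot())
E
```

```text
pics
scene {'vfov': 48.91226864846173, 'cx': 321.7701631461851, 'cy': 202.00014273998542, 'view': array([[-0.08717975,  0.99616758,  0.00705929,  0.05032716],
       [ 0.81067348,  0.07506107, -0.58066716, -0.2899216 ],
       [-0.57897168, -0.04489964, -0.81411045,  1.36079987],
       [ 0.        ,  0.        ,  0.        ,  1.        ]])} 0.99596875
top {'vfov': 49.30401044783951, 'cx': 320.49163535348055, 'cy': 193.76728537007193, 'view': array([[ 2.82981540e-02, -9.99593037e-01,  3.60194689e-03,
        -3.13742101e-02],
       [-9.91554013e-01, -2.85264695e-02, -1.26518300e-01,
         4.03321932e-01],
       [ 1.26569563e-01,  8.70944028e-06, -9.91957734e-01,
         1.31192757e+00],
       [ 0.00000000e+00,  0.00000000e+00,  0.00000000e+00,
         1.00000000e+00]])} 0.99587890625
wrist {'vfov': 65.70646984690485, 'cx': 318.8993702050953, 'cy': 200.4260629404413, 'T_tool_cam': array([[-6.63641377e-05, -9.55158144e-01, -2.96096126e-01,
         7.94411931e-02],
       [ 9.99999958e-01, -1.46518511e-04,  2.48514614e-04,
        -2.68570994e-05],
       [-2.80754321e-04, -2.96096097e-01,  9.55158114e-01,
        -1.58686414e-01],
       [ 0.00000000e+00,  0.00000000e+00,  0.00000000e+00,
         1.00000000e+00]])} 0.9958046875
0.15 [ 0.21078468 -0.64084697  0.22585526] [[-9.49944459e-01 -3.12418394e-01 -5.21233248e-04]
 [-3.12418802e-01  9.49943746e-01  1.17097002e-03]
 [ 1.29309693e-04  1.27519954e-03 -9.99999179e-01]]
```

View pics/scene0.png

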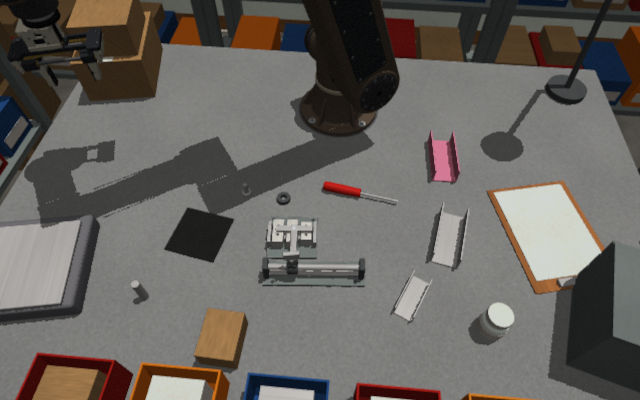

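View pics/top0.png

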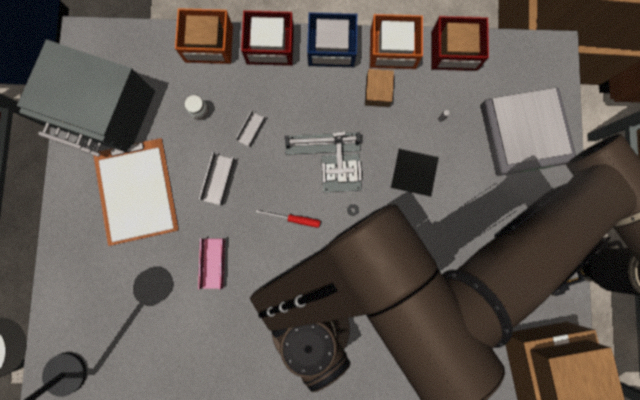

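View pics/wrist0.png

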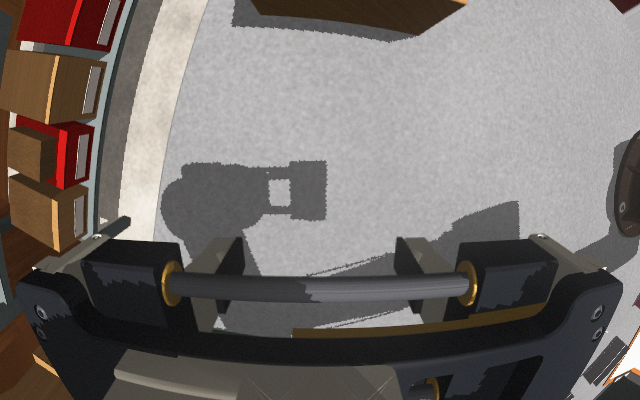

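The scene view shows the magazine at about (295,235) for the row, with the rod from (265,270) to (363,270). The mat is at (200,234). The larger silver channel is at (450,237), the smaller at (411,297), and a pink decoy at (442,158). Next I'll get rough positions.

```bash
cat >> h.py <<'E'
def f_of(ci): return 200/np.tan(np.radians(ci['vfov'])/2)
def ray(name,uv,pose=None):
    """world origin, direction"""
    ci=robot.camera_info(name); f=f_of(ci)
    u=(np.atleast_2d(uv)-[ci['cx'],ci['cy']])/f
    if name=='wrist':
        r=np.linalg.norm(u,axis=1,keepdims=True); s=np.where(r>1e-9,np.sin(r)/np.maximum(r,1e-9),1)
        d=np.hstack([u*s,np.cos(r)])
        p,R=pose; T=np.eye(4);T[:3,:3]=R;T[:3,3]=p; W=T@ci['T_tool_cam']
    else:
        d=np.hstack([u,np.ones((len(u),1))]); W=np.linalg.inv(ci['view'])
    return W[:3,3],d@W[:3,:3].T
def onplane(name,uv,z,pose=None):
    o,d=ray(name,uv,pose); return o+d*((z-o[2])/d[:,2])[:,None]
def tri(rays):
    A=0;b=0
    for o,d in rays:
        d=d/np.linalg.norm(d);P=np.eye(3)-np.outer(d,d);A=A+P;b=b+P@o
    x=np.linalg.solve(A,b); return x,[np.linalg.norm((np.eye(3)-np.outer(d,d)/(d@d))@(x-o)) for o,d in rays]
def proj(name,X,pose=None):
    ci=robot.camera_info(name);f=f_of(ci);X=np.atleast_2d(X)
    if name=='wrist':
        p,R=pose;T=np.eye(4);T[:3,:3]=R;T[:3,3]=p;V=np.linalg.inv(T@ci['T_tool_cam'])
    else: V=ci['view']
    c=X@V[:3,:3].T+V[:3,3]
    if name=='wrist':
        r=np.linalg.norm(c[:,:2],axis=1);th=np.arctan2(r,c[:,2]);return c[:,:2]/r[:,None]*(th*f)[:,None]+[ci['cx'],ci['cy']]
    return c[:,:2]/c[:,2:]*f+[ci['cx'],ci['cy']]
def pose(): return np.array(robot.read_position()),np.array(robot.read_tcp_rot())
def down(psi):
    """tool z down, tool y (jaw) direction at angle psi(rad) from world x"""
    y=np.array([np.cos(psi),np.sin(psi),0]);z=np.array([0,0,-1.]);x=np.cross(y,z);return np.stack([x,y,z],1)
E
python3 - <<'E'
from h import *
for n,l in (('scene',dict(row=(293,235),collar=(291,265),rodfar=(363,268),mat=(200,234),ch=(450,237),small=(411,297))),('top',dict(row=(341,171),collar=(345,138),rodfar=(288,142),mat=(415,172),ch=(217,178)))):
  for k,v in l.items(): print(n,k,onplane(n,v,0.03 if k!='mat' else 0).round(3))
E
```

```text
scene row [[ 0.484 -0.078  0.03 ]]
scene collar [[ 0.565 -0.072  0.03 ]]
scene rodfar [[0.557 0.093 0.03 ]]
scene mat [[ 0.485 -0.312  0.   ]]
scene ch [[0.455 0.299 0.03 ]]
scene small [[0.619 0.201 0.03 ]]
top row [[ 0.476 -0.081  0.03 ]]
top collar [[ 0.581 -0.091  0.03 ]]
top rodfar [[0.563 0.086 0.03 ]]
top mat [[ 0.485 -0.316  0.   ]]
top ch [[0.443 0.299 0.03 ]]
```

```bash
python3 - <<'E'
from h import *
for psi in (0,90,180,-90,100,-100):
  for P in ((.47,-.08,.25),(.565,-.09,.09),(.56,.05,.09),(.45,.3,.1)):
    q=robot.ik(P,down(np.radians(psi))); print(psi,P,None if q is None else np.round(q,0))
E
```

```text
0 (0.47, -0.08, 0.25) [ 14.   1. -21.   0. -68. 166.]
0 (0.565, -0.09, 0.09) [ 11.  18. -23.   0. -49. 169.]
0 (0.56, 0.05, 0.09) [ 25.  17. -24.   0. -49. 155.]
0 (0.45, 0.3, 0.1) [ 54.  15. -26.   0. -49. 126.]
90 (0.47, -0.08, 0.25) [  14.    1.  -21.    0.  -68. -104.]
90 (0.565, -0.09, 0.09) [  11.   18.  -23.    0.  -49. -101.]
90 (0.56, 0.05, 0.09) [  25.   17.  -24.    0.  -49. -115.]
90 (0.45, 0.3, 0.1) [  54.   15.  -26.    0.  -49. -144.]
180 (0.47, -0.08, 0.25) [ 14.   1. -21.   0. -68. -14.]
180 (0.565, -0.09, 0.09) [ 11.  18. -23.   0. -49. -11.]
180 (0.56, 0.05, 0.09) [ 25.  17. -24.   0. -49. -25.]
180 (0.45, 0.3, 0.1) [ 54.  15. -26.   0. -49. -54.]
-90 (0.47, -0.08, 0.25) [ 14.   1. -21.   0. -68.  76.]
-90 (0.565, -0.09, 0.09) [ 11.  18. -23.   0. -49.  79.]
-90 (0.56, 0.05, 0.09) [ 25.  17. -24.   0. -49.  65.]
-90 (0.45, 0.3, 0.1) [ 54.  15. -26.   0. -49.  36.]
100 (0.47, -0.08, 0.25) [ 14.   1. -21.   0. -68. -94.]
100 (0.565, -0.09, 0.09) [ 11.  18. -23.   0. -49. -91.]
100 (0.56, 0.05, 0.09) [  25.   17.  -24.    0.  -49. -105.]
100 (0.45, 0.3, 0.1) [  54.   15.  -26.    0.  -49. -134.]
-100 (0.47, -0.08, 0.25) [ 14.   1. -21.   0. -68.  66.]
-100 (0.565, -0.09, 0.09) [ 11.  18. -23.   0. -49.  69.]
-100 (0.56, 0.05, 0.09) [ 25.  17. -24.   0. -49.  55.]
-100 (0.45, 0.3, 0.1) [ 54.  15. -26.   0. -49.  26.]
```

```bash
python3 - <<'E'
from h import *
for n,P,psi in (('A',(.52,-.06,.27),180),('B',(.50,-.02,.27),-90)):
    robot.goto(P,down(np.radians(psi))); robot.dwell(0.2)
    ps=pose(); p,d=robot.grab_frame('wrist'); save('w%s.png'%n,p); np.savez('pics/w%s.npz'%n,p=p,d=d,P=ps[0],R=ps[1]); print(ps[0],robot.read_t())
E
```

```text
[ 0.51997646 -0.06051749  0.26990082] 2.75
[ 0.50004281 -0.02010273  0.26998366] 4.325
```

View pics/wA.png

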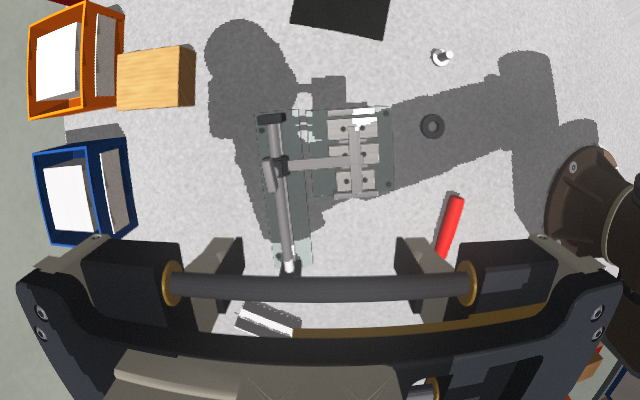

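View pics/wB.png

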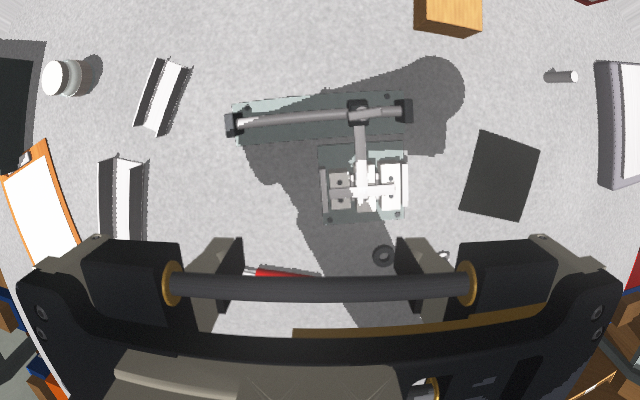

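Both views show the magazine. In A the row is at about (352,150) and the collar at (275,170). In B the row is at (363,188) and the collar at (357,112). The middle block looks shortest in A, so I'll enlarge both.

```bash
python3 - <<'E'
import cv2
a=cv2.imread('pics/wA.png')[95:285,240:410]; b=cv2.imread('pics/wB.png')[90:230,215:420]
cv2.imwrite('pics/wAz.png',cv2.resize(a,None,fx=3,fy=3,interpolation=cv2.INTER_CUBIC)); cv2.imwrite('pics/wBz.png',cv2.resize(b,None,fx=3.9,fy=3.9,interpolation=cv2.INTER_CUBIC))
E
```

```text
(no output)
```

View pics/wAz.png

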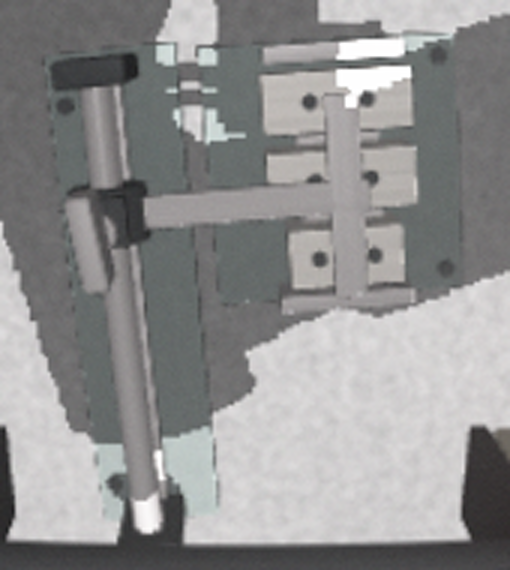

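View pics/wBz.png

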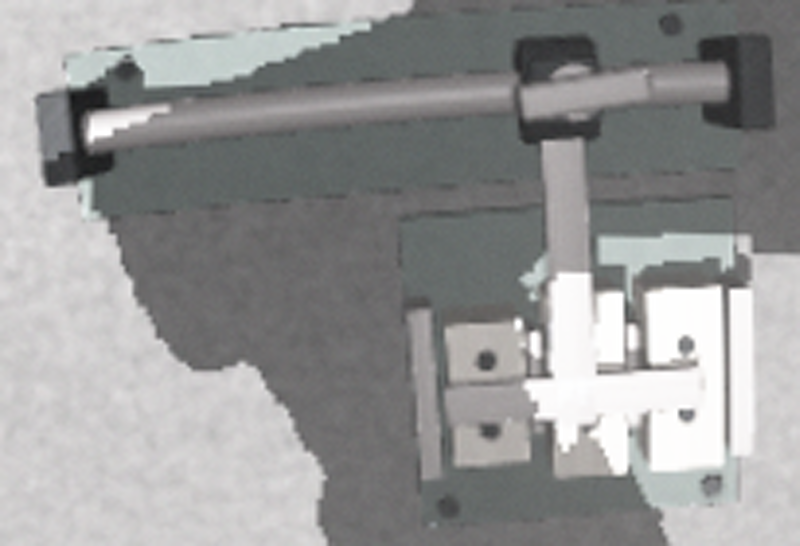

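```bash
python3 - <<'E'
from h import *
A=np.load('pics/wA.npz');B=np.load('pics/wB.npz');pa=(A['P'],A['R']);pb=(B['P'],B['R'])
def a(x,y): return (240+(x+.5)/3-.5,95+(y+.5)/3-.5)
def b(x,y): return (215+(x+.5)/3.9-.5,90+(y+.5)/3.9-.5)
F=dict(s_px=((318,258),(487,360)),s_mx=((374,255),(490,430)),l_px=((310,100),(686,345)),l_mx=((367,98),(687,413)),
 head=((86,243),(587,92)),head_end_p=((93,290),(522,102)),head_end_m=((82,197),(652,82)),keepend_m=((343,93),(703,383)),keepend_p=((350,300),(445,402)))
for k,(u,v) in F.items():
    u=a(*u);v=b(*v)
    o,d=ray('wrist',u,pa);o2,d2=ray('wrist',v,pb)
    x,e=tri([(o,d[0]),(o2,d2[0])])
    def dep(Z,uv,ps):
        D=Z['d'][int(round(uv[1])),int(round(uv[0]))]; o,d=ray('wrist',uv,ps); ci=robot.camera_info('wrist')
        W=ps[1]@ci['T_tool_cam'][:3,:3]; c=d[0]@W; return (o+d[0]*D/c[2])
    print(k,x.round(4),np.round(e,4),'depthA',dep(A,u,pa).round(3),'B',dep(B,v,pb).round(3))
E
```

```text
s_px [ 0.485  -0.0468  0.035 ] [0.0003 0.0003] depthA [ 0.486 -0.048  0.038] B [ 0.486 -0.046  0.039]
s_mx [ 0.4604 -0.0483  0.0349] [0.0003 0.0003] depthA [ 0.461 -0.05   0.04 ] B [ 0.461 -0.048  0.039]
l_px [ 0.4895 -0.1155  0.0316] [0. 0.] depthA [ 0.49  -0.116  0.039] B [ 0.491 -0.114  0.039]
l_mx [ 0.4655 -0.117   0.0331] [0.0002 0.0002] depthA [ 0.466 -0.117  0.04 ] B [ 0.467 -0.116  0.038]
head [ 0.5757 -0.0685  0.1002] [0. 0.] depthA [ 0.574 -0.07   0.108] B [ 0.576 -0.068  0.105]
head_end_p [ 0.5731 -0.0509  0.1019] [0.0005 0.0005] depthA [ 0.573 -0.052  0.106] B [ 0.573 -0.05   0.106]
head_end_m [ 0.5779 -0.086   0.0995] [0.0014 0.0014] depthA [ 0.575 -0.087  0.106] B [ 0.579 -0.097  0.049]
keepend_m [ 0.4775 -0.1197  0.0406] [0.0011 0.0011] depthA [ 0.477 -0.12   0.049] B [ 0.481 -0.118  0.048]
keepend_p [ 0.4729 -0.0319  0.0477] [0.0008 0.0008] depthA [ 0.471 -0.028  0.034] B [ 0.474 -0.032  0.049]
```

Short block is in the +y pocket, at about (0.473, -0.048). The hole rows give its two ends and the 68 mm pocket span, so the magazine yaw is about 3.9° and its origin about (0.475, -0.082). The screw head is at (0.5755, -0.0687), top at 0.106, which agrees with the given sizes. Next I'll grip the head.

```bash
python3 - <<'E'
from h import *
R=down(np.radians(184.5)); robot.move_gripper(0.5)
robot.goto((.5755,-.0687,.15),R); robot.dwell(.1); print(robot.read_qpos())
f0=robot.read_force(); print(f0)
robot.servo_line((.5755,-.0687,.085),speed=.08); print(robot.read_force(),robot.read_t())
ps=pose();p,d=robot.grab_frame('wrist'); save('g1.png',p)
robot.move_gripper(0.0); print(robot.read_grip_width()*88,robot.read_force(),robot.read_ft_torque(),robot.read_position(),robot.read_t())
p,d=robot.grab_frame('wrist'); save('g2.png',p)
E
```

```text
[ 1.25383970e+01  1.51176310e+01 -1.76549915e+01  5.07703318e-03
 -5.71696898e+01 -7.96171976e+00]
[-0.52508112  0.10528663  0.14412127]
[0.43426726 1.07249014 0.3683487 ] 7.525
9.627539401700936 [-4.16681954  0.06711052  3.44930847] [0.303398   1.53331642 0.1524224 ] [ 0.57484097 -0.06878764  0.08500786] 8.225
```

View pics/g2.png

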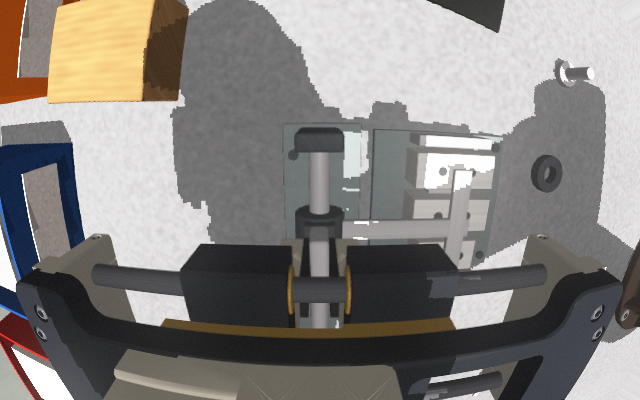

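The fingers hold the 10 mm bar, reading 9.6 mm, with the collar at (320,222) just ahead of them. I'll turn slowly.

```bash
python3 - <<'E'
from h import *
q=np.array(robot.read_qpos()); t0=robot.read_t()
for i in range(1,14):
    q2=q.copy(); q2[5]+=6*i; robot.movej(q2)
    print(6*i, robot.read_t()-t0, np.round(robot.read_ft_torque(),2), np.round(robot.read_force(),1), round(robot.read_grip_width()*88,2))
    if np.linalg.norm(robot.read_force())>60: break
p,d=robot.grab_frame('wrist'); save('g3.png',p); print(robot.read_position(), robot.read_qpos())
E
```

```text
6 0.25 [0.31 0.93 0.21] [-2.6  1.9  2.6] 10.1
12 0.5 [0.35 0.89 0.14] [-1.9  1.2  2.7] 9.59
18 0.75 [0.48 0.65 0.13] [-1.2  1.2  2.2] 9.67
24 1.0 [0.56 0.39 0.2 ] [-0.1  1.1  0.5] 9.66
30 1.25 [0.64 0.12 0.14] [0.5 1.6 0.2] 9.69
36 1.5 [ 0.61 -0.15  0.17] [1.4 2.  0.2] 9.82
42 1.75 [ 0.59 -0.58  0.18] [ 1.8  1.7 -1.2] 9.77
48 2.0 [ 0.64 -0.94  0.17] [ 3.1  1.3 -1.2] 9.57
54 2.25 [ 0.61 -1.35  0.16] [ 3.6  2.3 -3. ] 10.08
60 2.5 [ 0.64 -1.68  0.18] [ 5.6  2.  -3.2] 9.65
66 2.75 [ 0.69 -1.8   0.14] [ 4.4  2.  -2.9] 9.52
72 3.0 [ 0.68 -1.8   0.15] [ 5.   2.4 -2.7] 10.06
78 3.25 [ 0.67 -1.83  0.12] [ 4.9  1.7 -2.4] 9.85
[ 0.57539427 -0.06867058  0.08507317] [ 1.25244443e+01  1.91116706e+01 -2.18859128e+01  2.85766956e-03
 -4.90118492e+01  6.96644963e+01]
```

View pics/g3.png

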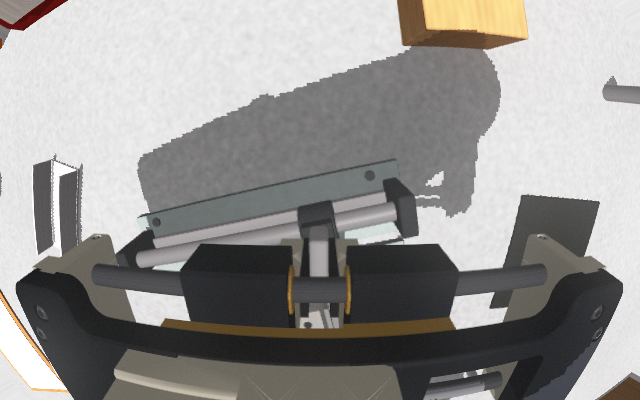

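```bash
python3 - <<'E'
from h import *
p0=np.array(robot.read_position()); th=np.radians(3.9); u=np.array([-np.sin(th),np.cos(th),0])
for L in (.03,.07,.108,.111,.113,.115,.117,.119,.121,.123):
    robot.servo_line(p0+u*L,speed=.06 if L<=.108 else .02)
    F=np.array(robot.read_force()); print(L,F.round(1),np.round(robot.read_ft_torque(),2),np.round(robot.read_position(),4),round(robot.read_grip_width()*88,2),robot.read_t())
    if abs(F@u)>15 and L>.108 or np.linalg.norm(F)>50: break
p,d=robot.grab_frame('wrist'); save('g4.png',p)
E
```

```text
0.03 [ 1.7  1.3 -1.5] [ 0.55 -0.76 -0.  ] [ 0.5731 -0.0385  0.0851] 9.6 12.225
0.07 [-2.6  1.8  1.5] [ 0.41  1.04 -0.06] [0.5701 0.0015 0.085 ] 9.73 13.0417
0.108 [-5.5  0.8  5.4] [ 0.29  2.45 -0.07] [0.5671 0.0403 0.085 ] 9.97 13.825
0.111 [-5.7  0.   4.9] [-0.22  2.32 -0.06] [0.5669 0.043  0.085 ] 9.8 14.125
0.113 [-5.9 -0.4  5.2] [-0.36  2.29 -0.04] [0.5668 0.0449 0.085 ] 9.97 14.375
0.115 [-6.3 -1.   5. ] [-0.38  2.33 -0.03] [0.5666 0.0469 0.085 ] 10.01 14.625
0.117 [-5.6 -0.6  6.1] [-0.46  2.34 -0.  ] [0.5664 0.0488 0.085 ] 9.71 14.875
0.119 [-5.9 -0.6  5.5] [-0.44  2.33 -0.04] [0.5663 0.0508 0.085 ] 9.87 15.125
0.121 [-3.9 -8.9  4.6] [-3.01  1.54  0.07] [0.5661 0.0515 0.085 ] 9.66 15.375
0.123 [ -2.3 -15.8   4.4] [-6.16  0.57  0.12] [0.566  0.0519 0.085 ] 10.0 15.625
```

View pics/g4.png

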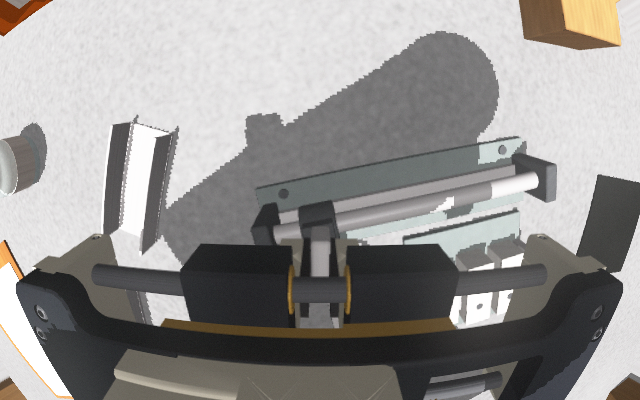

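Collar is at its stop, with reaction building after 0.119 m of travel. I'll release and check, taking two views of the channel.

```bash
python3 - <<'E'
from h import *
p0=np.array(robot.read_position()); th=np.radians(3.9); u=np.array([-np.sin(th),np.cos(th),0])
robot.servo_line(p0-u*.0015,speed=.03)
robot.move_gripper(0.5); robot.servo_line(p0-u*.0015+[0,0,.085],speed=.15)
for n,P,psi in (('C',(.45,.12,.28),-90),('D',(.44,.30,.28),-100)):
    robot.goto(P,down(np.radians(psi))); robot.dwell(0.2)
    ps=pose(); p,d=robot.grab_frame('wrist'); save('w%s.png'%n,p); np.savez('pics/w%s.npz'%n,p=p,d=d,P=ps[0],R=ps[1]); print(ps[0],robot.read_t())
E
```

```text
[0.45021503 0.11946204 0.27853481] 18.425
[0.44031108 0.29916273 0.28015723] 19.425
```

View pics/wC.png

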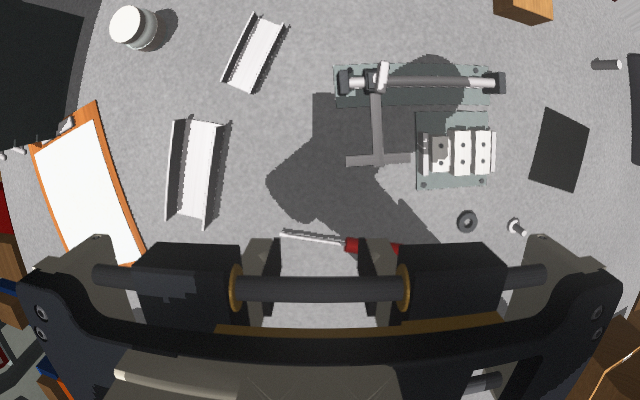

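View pics/wD.png

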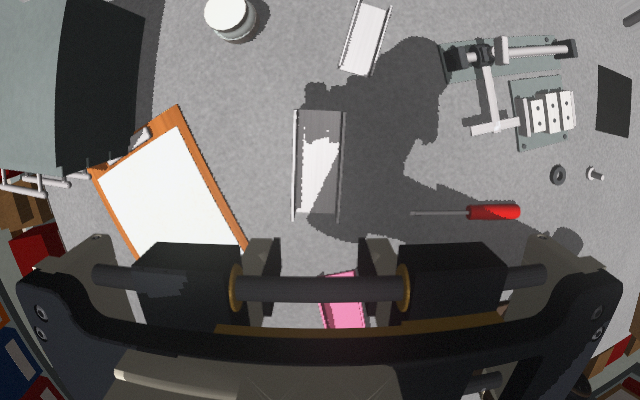

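The screw head has turned, the collar is at the far end (375,78 in C), and the blocks are uncovered with the short one leftmost at (440,152). I'll zoom on the channel.

```bash
python3 - <<'E'
import cv2
a=cv2.imread('pics/wC.png')[105:240,150:245]; b=cv2.imread('pics/wD.png')[95:235,270:370]
c=cv2.imread('pics/wC.png')[50:200,320:515]
r=lambda i,f: cv2.resize(i,None,fx=f,fy=f,interpolation=cv2.INTER_CUBIC)
a=r(a,4);b=r(b,4); import numpy as np
o=np.zeros((560,380+400,3),np.uint8);o[:a.shape[0],:380]=a;o[:560,380:780]=b
cv2.imwrite('pics/ch.png',o); cv2.imwrite('pics/wCz.png',r(c,4)[:600])
E
```

```text
(no output)
```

View pics/ch.png

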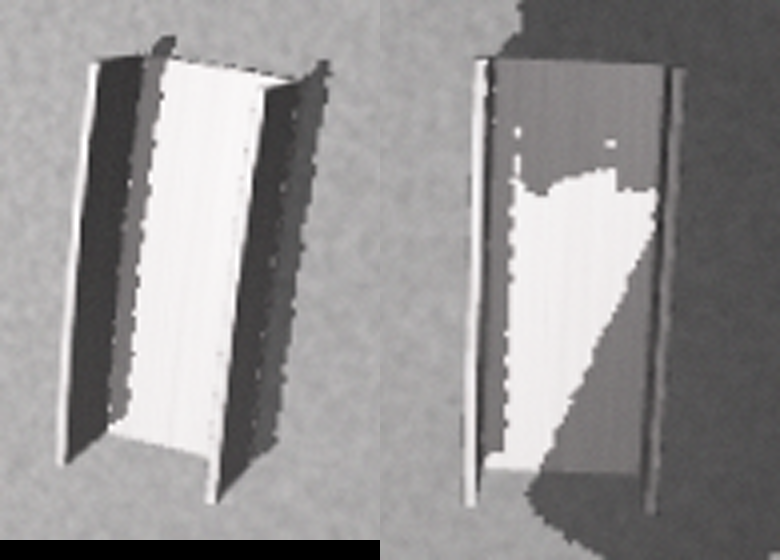

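View pics/wCz.png

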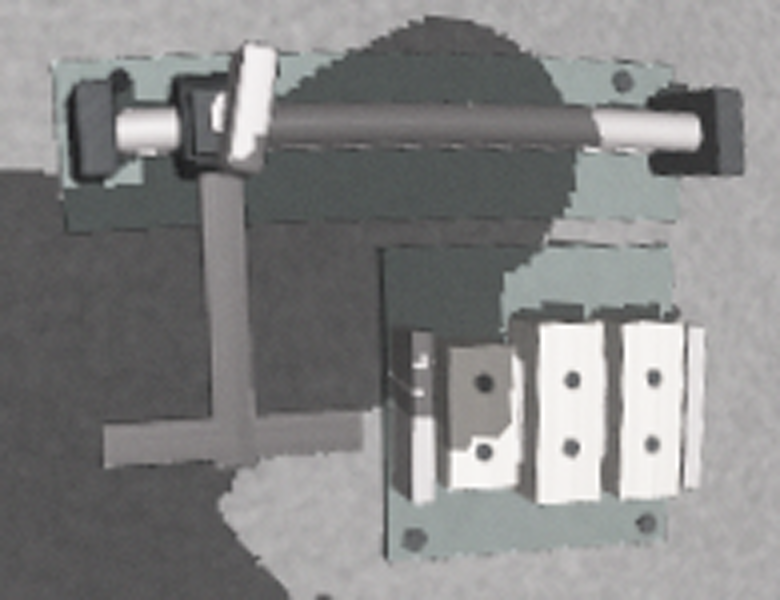

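```bash
python3 - <<'E'
from h import *
Z={k:np.load('pics/w%s.npz'%k) for k in 'ABCD'}
ps={k:(Z[k]['P'],Z[k]['R']) for k in Z}
def cr(x,y,ox,oy,s): return (ox+(x+.5)/s-.5,oy+(y+.5)/s-.5)
C=lambda x,y:cr(x,y,150,105,4); D=lambda x,y:cr(x-380,y,270,95,4)
def r1(k,uv): o,d=ray('wrist',uv,ps[k]); return o,d[0]
for n,c,d in (('Lfar',(95,64),(481,60)),('Lnear',(65,463),(470,505)),('Rfar',(266,88),(679,68)),('Rnear',(212,502),(652,513))):
    x,e=tri([r1('C',C(*c)),r1('D',D(*d))]); print(n,x.round(4),np.round(e,4),'pl C',onplane('wrist',C(*c),.045,ps['C']).round(4)[0],'D',onplane('wrist',D(*d),.045,ps['D']).round(4)[0])
def cloud(k):
    ci=robot.camera_info('wrist');h,w=Z[k]['d'].shape
    uv=np.stack(np.meshgrid(np.arange(w),np.arange(h)),-1).reshape(-1,2).astype(float)
    o,d=ray('wrist',uv,ps[k]); fz=(ps[k][1]@ci['T_tool_cam'][:3,:3])[:,2]
    return (o+d*(Z[k]['d'].reshape(-1)/(d@fz))[:,None]).reshape(h,w,3)
cl=cloud('D'); print('floor z',np.median(cl[140:200,308:328,2]), 'bench',np.median(cl[140:200,260:280,2]))
pts=cl[100:230,270:370].reshape(-1,3); top=pts[(pts[:,2]>.04)&(pts[:,2]<.05)]; print(len(top),cv2.minAreaRect((top[:,:2]*1000).astype(np.float32)))
# floor pts
fl=pts[(pts[:,2]>.002)&(pts[:,2]<.0065)&(abs(pts[:,0]-.45)<.1)]
A=lambda x,y:cr(x,y,240,95,3);B=lambda x,y:cr(x,y,215,90,3.9);C2=lambda x,y:cr(x,y,320,50,4)
for n,a,b,c in (('s+',(318,258),(487,360),(484,383)),('s-',(374,255),(490,430),(484,452)),('l+',(310,100),(686,345),(654,378)),('l-',(367,98),(687,413),(652,444))):
    x,e=tri([r1('A',A(*a)),r1('B',B(*b)),r1('C',C2(*c))]); print(n,x.round(4),np.round(e,4),onplane('wrist',C2(*c),.038,ps['C']).round(4)[0],onplane('wrist',A(*a),.038,ps['A']).round(4)[0],onplane('wrist',B(*b),.038,ps['B']).round(4)[0])
E
```

```text
Lfar [0.5228 0.3157 0.0451] [0.0003 0.0003] pl C [0.5224 0.3157 0.045 ] D [0.5231 0.3157 0.045 ]
Lnear [0.3767 0.3487 0.0405] [0.0004 0.0004] pl C [0.3789 0.346  0.045 ] D [0.3779 0.348  0.045 ]
Rfar [0.5098 0.2546 0.0411] [0.0002 0.0002] pl C [0.5102 0.2533 0.045 ] D [0.5097 0.2549 0.045 ]
Rnear [0.3645 0.2873 0.0449] [0.0003 0.0003] pl C [0.3648 0.2873 0.045 ] D [0.3642 0.2873 0.045 ]
floor z 0.00451406926944084 bench 0.0005855232564805912
753 ((443.4557189941406, 301.64703369140625), (66.84593963623047, 149.05519104003906), 77.40718078613281)
s+ [ 0.4852 -0.0468  0.0359] [0.0005 0.0005 0.0001] [ 0.4853 -0.0461  0.038 ] [ 0.4857 -0.0476  0.038 ] [ 0.4854 -0.0463  0.038 ]
s- [ 0.4609 -0.0484  0.0367] [0.0004 0.0006 0.0003] [ 0.4614 -0.048   0.038 ] [ 0.4612 -0.0491  0.038 ] [ 0.461  -0.0478  0.038 ]
l+ [ 0.4902 -0.1153  0.035 ] [0.0004 0.0007 0.0004] [ 0.4906 -0.114   0.038 ] [ 0.4902 -0.1159  0.038 ] [ 0.491  -0.1139  0.038 ]
l- [ 0.4662 -0.1168  0.0358] [0.0004 0.0005 0.0004] [ 0.4667 -0.1158  0.038 ] [ 0.4661 -0.1171  0.038 ] [ 0.467  -0.1157  0.038 ]
```

Channel: centre (0.4435, 0.3014), long axis at -12.6°, 149 × 67 mm outside, wall tops at 0.041–0.045 and floor at 0.0045. These agree with the text. Block tops triangulate to 0.036, against 0.038 from depth and text. Now I'll pick the block.

```bash
python3 - <<'E'
from h import *
R=down(np.radians(183.8)); c=np.array([.473,-.0474,0])
robot.move_gripper(0.8)
robot.goto(c+[0,0,.12],R); robot.servo_line(c+[0,0,.014],speed=.1); print(robot.read_force())
robot.dwell(.05); ps=pose(); p,d=robot.grab_frame('wrist'); save('b1.png',p)
robot.move_gripper(0); print(robot.read_grip_width()*88,robot.read_force(),pose()[0])
robot.servo_line(c+[0,0,.12],speed=.08); print(robot.read_grip_width()*88,robot.read_force(),robot.read_t())
p,d=robot.grab_frame('wrist'); save('b2.png',p)
E
```

```text
[-0.12584963 -0.97041159  0.01618036]
49.450926047504545 [-0.9981988   0.51414948  2.57833068] [ 0.47302052 -0.0473936   0.01417304]
49.772813319154785 [ 0.58160872  0.34250355 -0.890601  ] 24.8
```

View pics/b2.png

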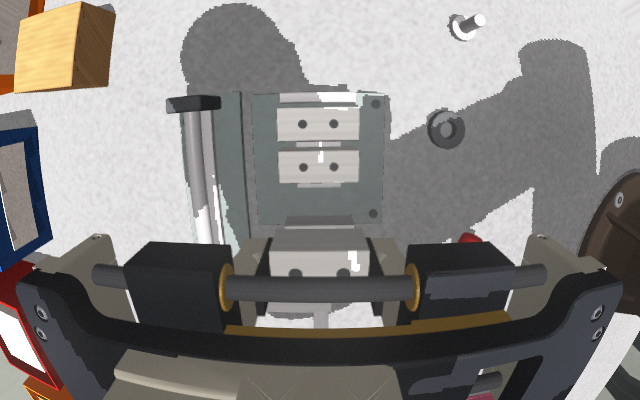

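The block is held (49.8 mm wide, about 1 N), and both long blocks are still in place at (318,125) and (318,167). Next I'll check the mat from two views.

```bash
python3 - <<'E'
from h import *
R=[]
for n,box in (('scene',(155,200,245,270)),('top',(380,140,450,205))):
    Z=np.load('pics/%s0.npz'%n);x0,y0,x1,y1=box
    m=(Z['p'][y0:y1,x0:x1].max(2)<45).astype(np.uint8)
    cs,_=cv2.findContours(m,0,2);k=max(cs,key=cv2.contourArea);q=cv2.minAreaRect(k)
    q4=cv2.approxPolyDP(k,.05*cv2.arcLength(k,True),True)[:,0]+[x0,y0]
    W=onplane(n,q4.astype(float),.003);print(n,W.round(3).tolist());
    # homography-correct centre: diagonals' crossing
    w=W[:,:2];c=w.mean(0);print(c, cv2.minAreaRect((w*1000).astype(np.float32)))
    u=proj(n,[*c,.003])[0];o,d=ray(n,u);R.append((o,d[0]))
print(tri(R))
for psi in (183.8,273.8,93.8): print(psi,np.round(robot.ik((.485,-.315,.1),down(np.radians(psi))),0))
E
```

```text
scene [[0.412, -0.361, 0.003], [0.533, -0.386, 0.003], [0.557, -0.262, 0.003], [0.435, -0.241, 0.003]]
[ 0.48457172 -0.31255404] ((484.59967041015625, -311.9267883300781), (126.23088073730469, 123.63358306884766), 78.94800567626953)
top [[0.554, -0.264, 0.003], [0.438, -0.243, 0.003], [0.416, -0.362, 0.003], [0.531, -0.384, 0.003]]
[ 0.48473547 -0.31337068] ((484.71881103515625, -313.6971130371094), (122.22529602050781, 117.70587158203125), 79.58036804199219)
(array([ 0.48462913, -0.31295055,  0.00306552]), [np.float64(0.0004040771857075015), np.float64(0.0004040771857075403)])
183.8 [-14.  18. -21.   0. -51.  17.]
273.8 [-14.  18. -21.   0. -51. 107.]
93.8 [-14.  18. -21.   0. -51. -73.]
```

```bash
python3 - <<'E'
from h import *
m=np.array([.4846,-.313,0]); R=down(np.radians(183.8))
robot.goto(m+[0,0,.12],R); robot.servo_line(m+[0,0,.02],speed=.12); robot.servo_line(m+[0,0,.0096],speed=.03)
print(robot.read_force(),robot.read_position())
robot.move_gripper(.85); robot.servo_line(m+[0,0,.13],speed=.15)
# view block to measure
robot.goto(m+[0.03,-.0,.2],down(np.radians(93.8))); robot.dwell(.15)
ps=pose();p,d=robot.grab_frame('wrist'); save('m1.png',p); np.savez('pics/m1.npz',p=p,d=d,P=ps[0],R=ps[1]); print(robot.read_t(),proj('wrist',m+[0,0,.033],ps))
E
```

```text
[-0.21401168 -0.68693155 -1.95556205] [ 0.4844594  -0.31299392  0.00944434]
30.5833 [[320.45586526 154.39204553]]
```

View pics/m1.png

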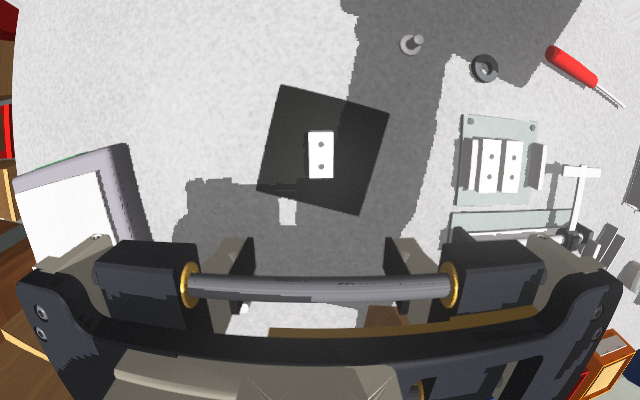

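Block stands at (320,154) on the mat, exactly where predicted. I'll regrasp by its 26 mm sides and hover over the channel.

```bash
python3 - <<'E'
from h import *
m=np.array([.4846,-.313,0]); R=down(np.radians(93.8))
robot.move_gripper(.7)
robot.goto(m+[0,0,.1],R); robot.servo_line(m+[0,0,.014],speed=.1); print(robot.read_force())
robot.move_gripper(0); print(robot.read_grip_width()*88,robot.read_force())
robot.servo_line(m+[0,0,.15],speed=.12); print(robot.read_grip_width()*88,robot.read_force(),robot.read_t())
c=np.array([.4435,.3014,0]); R2=down(np.radians(180-12.6))
robot.goto(c+[0,0,.15],R2); robot.servo_line(c+[0,0,.09],speed=.1); robot.dwell(.15)
ps=pose();p,d=robot.grab_frame('wrist'); save('c1.png',p); np.savez('pics/c1.npz',p=p,d=d,P=ps[0],R=ps[1]); print(robot.read_t(),ps[0],robot.read_qpos())
p,d=robot.grab_frame('scene'); save('c1s.png',cv2.resize(p[170:300,370:530],None,fx=4,fy=4))
E
```

```text
[ 0.65777737 -0.32545697 -0.42917132]
25.89524353684055 [-1.09575806 -0.48320464  2.0333168 ]
25.476701472313266 [ 0.35673348 -0.00763901 -1.61778528] 34.55
37.7 [0.44385562 0.3018043  0.09076697] [ 5.51548020e+01  1.51068948e+01 -2.70035048e+01  5.28132580e-03
 -4.78136379e+01 -6.77565224e+01]
```

View pics/c1.png

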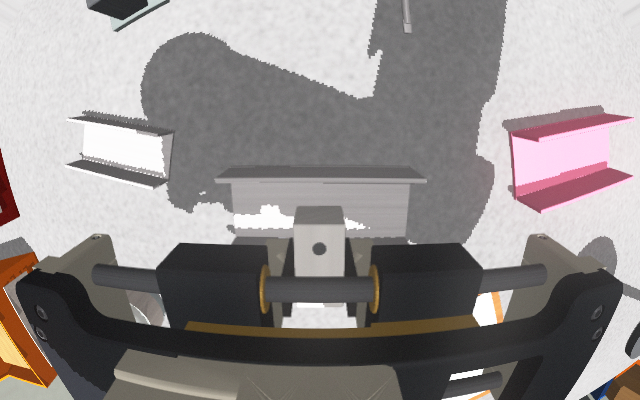

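View pics/c1s.png

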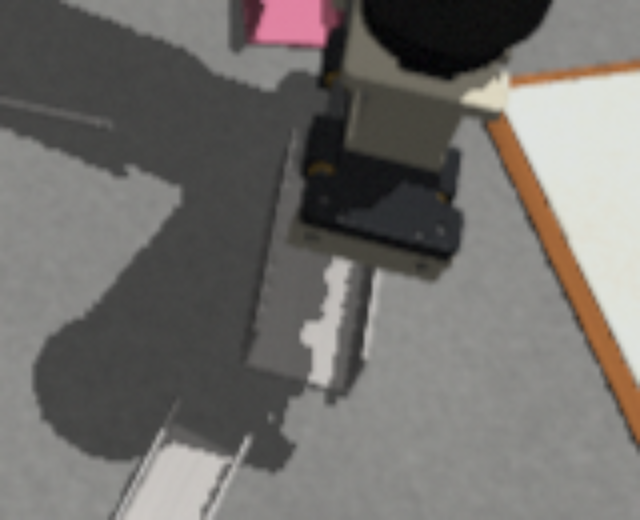

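```bash
python3 - <<'E'
from h import *
Z=np.load('pics/c1.npz');ps=(Z['P'],Z['R'])
save('c1z.png',cv2.resize(Z['p'][155:255,205:435],None,fx=3.4,fy=3.4,interpolation=cv2.INTER_CUBIC))
a=np.radians(-12.6);ex=np.array([np.cos(a),np.sin(a)]);ey=np.array([-ex[1],ex[0]]);c=np.array([.4435,.3014])
for uv,z in (((320,167),.045),((320,169),.045),((320,181),.045),((320,181),.004),((295,206),.11),((343,206),.11),((319,249),.11)):
    w=onplane('wrist',uv,z,ps)[0,:2]-c; print(uv,z,(np.array([w@ex,w@ey])*1000).round(1))
print((ps[0][:2]-c)@ey)
E
```

```text
(320, 167) 0.045 [  0.3 -39.5]
(320, 169) 0.045 [  0.3 -38.1]
(320, 181) 0.045 [  0.3 -29.8]
(320, 181) 0.004 [  0.2 -19.8]
(295, 206) 0.11 [ 12.4 -33.4]
(343, 206) 0.11 [-10.4 -33.4]
(319, 249) 0.11 [  1.  -10.8]
0.000472143595959487
```

View pics/c1z.png

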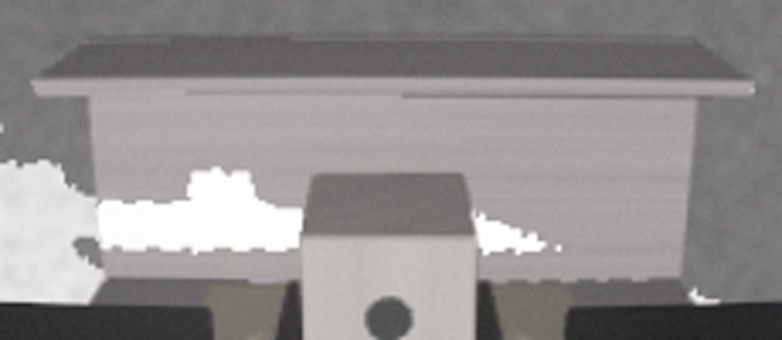

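The block's -y end (row 224) sits at -24.5 mm in channel coordinates, and the wall's inner top edge (row 183) at about -28 to -29 mm. That leaves roughly 4 mm of clearance, so I'll lower.

```bash
python3 - <<'E'
from h import *
c=np.array([.4435,.3014,0])
robot.servo_line(c+[0,0,.055],speed=.08); print(robot.read_force())
for z in (.04,.028,.020,.0175,.0165,.0158,.0152,.0146,.014):
    robot.servo_line(c+[0,0,z],speed=.05 if z>.018 else .015); F=np.array(robot.read_force()); print(z,F.round(1),np.round(robot.read_position(),4))
    if F[2]>3 or np.linalg.norm(F[:2])>10: break
print(robot.read_grip_width()*88,robot.read_t())
E
```

```text
[ 0.4045643   0.03128437 -0.97428691]
0.04 [-0.4 -0.7 -1.2] [0.4434 0.3012 0.0397]
0.028 [-0.4  0.  -1.5] [0.4433 0.3011 0.0276]
0.02 [ 0.3  0.2 -1.3] [0.4433 0.3011 0.0196]
0.0175 [ 0.1  0.7 -1.3] [0.4435 0.3014 0.0175]
0.0165 [ 0.1  0.4 -0.6] [0.4435 0.3014 0.0165]
0.0158 [ 0.4  0.1 -1.6] [0.4435 0.3014 0.0158]
0.0152 [-1.3 -0.1 -1.3] [0.4435 0.3013 0.0151]
0.0146 [-2.1 -1.1  6.3] [0.4435 0.3014 0.0151]
26.10670288884939 40.8
```

```bash
python3 - <<'E'
from h import *
c=np.array([.4435,.3014,0])
robot.move_gripper(.55); robot.servo_line(c+[0,0,.10],speed=.1)
for n,P,psi in (('E',(.45,.30,.25),167.4),('F',(.45,.15,.28),-90)):
    robot.goto(P,down(np.radians(psi))); robot.dwell(0.2)
    ps=pose(); p,d=robot.grab_frame('wrist'); save('w%s.png'%n,p); np.savez('pics/w%s.npz'%n,p=p,d=d,P=ps[0],R=ps[1]); print(ps[0],robot.read_t())
E
```

```text
[0.44959101 0.29957282 0.24850287] 43.3333
[0.44998661 0.15016205 0.27988037] 45.325
```

View pics/wE.png

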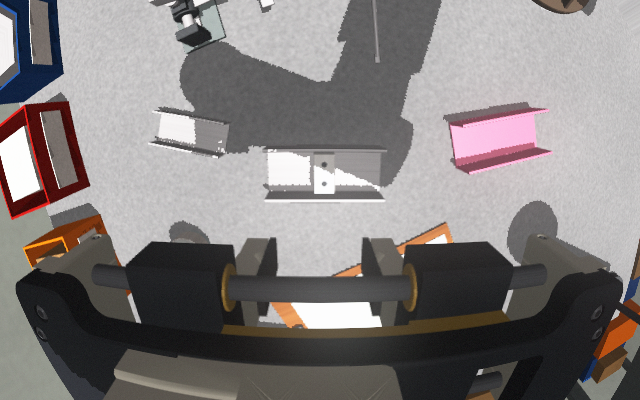

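View pics/wF.png

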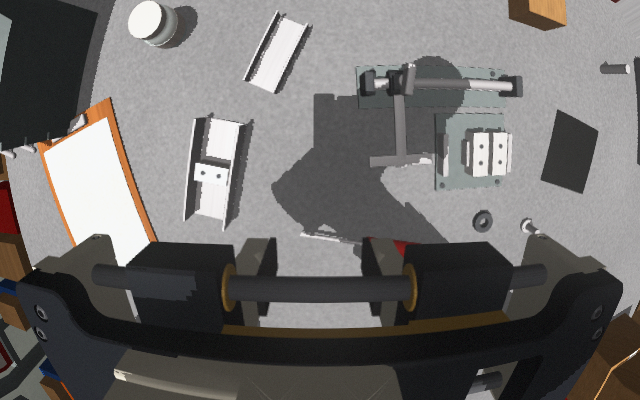

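The block lies crosswise in the channel at (324,173) in E and (211,172) in F. The long blocks are in place at (480,154) and (498,154), and the collar is at the far post. I'll do a numeric check of block pose, screw and collar.

```bash
python3 - <<'E'
from h import *
def cloud(k):
    Z=np.load('pics/w%s.npz'%k);ps=(Z['P'],Z['R']);ci=robot.camera_info('wrist');h,w=Z['d'].shape
    uv=np.stack(np.meshgrid(np.arange(w),np.arange(h)),-1).reshape(-1,2).astype(float)
    o,d=ray('wrist',uv,ps); fz=(ps[1]@ci['T_tool_cam'][:3,:3])[:,2]
    return (o+d*(Z['d'].reshape(-1)/(d@fz))[:,None]).reshape(h,w,3)
E=cloud('E');P=E[140:200,265:385].reshape(-1,3)
a=np.radians(-12.6);ex=np.array([np.cos(a),np.sin(a)]);ey=np.array([-ex[1],ex[0]])
y=(P[:,:2]-[.4435,.3014])@ey
t=P[(P[:,2]>.028)&(P[:,2]<.040)&(abs(y)<.027)]; q=t[:,:2]-[.4435,.3014]; q=np.c_[q@ex,q@ey]*1000
print('block top',np.percentile(t[:,2],[5,50,95]),cv2.minAreaRect(q.astype(np.float32)))
A=np.c_[q/1000,np.ones(len(q))];co=np.linalg.lstsq(A,t[:,2],rcond=None)[0];print('tilt',co)
F=cloud('F');P=F[50:130,360:460].reshape(-1,3);t=P[(P[:,2]>.1)&(P[:,2]<.112)];print('head',len(t),cv2.minAreaRect((t[:,:2]*1000).astype(np.float32)))
P=F[120:190,455:520].reshape(-1,3);t=P[(P[:,2]>.036)&(P[:,2]<.042)];print('long',cv2.minAreaRect((t[:,:2]*1000).astype(np.float32)))
E
```

```text
block top [0.03317099 0.03447788 0.03578703] ((23.628427505493164, 0.02840423583984375), (73.30121612548828, 50.478904724121094), 2.544370651245117)
tilt [-0.00626727 -0.00016689  0.03448222]
head 307 ((565.8358764648438, 51.77131652832031), (10.81660270690918, 35.43038558959961), 82.42078399658203)
long ((477.8114318847656, -101.77796173095703), (64.64273834228516, 70.89884948730469), 4.359063625335693)
```

```bash
python3 - <<'E'
from h import *
print(robot.read_force(),robot.read_t()); robot.job_done()
E
```

```text
[ 1.35576093 -1.16438955  0.0186917 ] 45.325
the job is handed in; nothing more can be done
```

I loosened the screw, slid the collar to the far end of its rod, and set the short block down crosswise in the larger silver channel. I handed the job in at 45.3 s, and the system reports no verdict. The short block was in the +y pocket; I moved it by way of the mat so it could be regripped by its 26 mm sides.

My last checks, from wrist camera depth after letting go:
- **Screw:** the head's long axis is about 78° (1.37 rad) from its tight position.
- **Collar:** it is at about 0.125 m, and I felt the stop's reaction when it got there.
- **Short block:** its top is level at 34.5 mm, so it is flat on the channel floor. It is centred within 1 mm across the channel and square to the walls by eye in the pictures.
- **Long blocks:** both are still in their pockets, matching where they started to within a few mm.
- **Robot:** it stands clear of everything.

Two measurements disagreed or were unclean:
- **Heights:** two-view block-top heights came out 2–6 mm lower than depth and the task text, so I took grasp heights from depth and the text.
- **Block outline:** the outline I fitted for the short block along the channel picked up stray points (73 mm instead of 26 mm). Its position along the channel therefore rests on where the gripper released it, near the middle, and on the pictures.

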